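# Hold the hub collar on the flat of a cake turntable's spindle

### The job

Refit the hub collar on the cake turntable's drive unit: pinch the upright D-shaped spindle and turn it until your fingers feel its flat between them with that flat facing along the key channel on top of the unit, then put the collar over the spindle with its set screw on that flat and push it down until it has clearly squashed the sprung washer underneath. Finish while still gripping the collar and keeping it pressed down there, screw pointing along the channel, so that a colleague can tighten the screw; leave the other things on the trolley where they are.

Things in the scene. Friction and masses are not known exactly. Their poses are not given: they have to be found in the camera images.
- drive: Round white drive unit of a cake turntable, fixed to the trolley top, 160 mm across, 55 mm high. Origin: centre of its underside, on the spindle's axis; z up. On its top, towards its own -x, the key channel runs radially outward, roughly towards the robot.
- channel (a point): Middle of the key channel at the drive unit's top, 50 mm from the spindle's axis towards the unit's -x, 55 mm above the trolley. Two parallel steel ribs, each 34 mm long (33 to 67 mm from the axis), 5 mm thick and 12 mm high, stand 14 mm apart on either side of it.
- spindle (a joint): Turn (rad, counter-clockwise from above) of the steel spindle standing upright in the middle of the drive unit. At 0, and again at 6.283, its flat faces straight along the key channel (the unit's -x). Range -0.7 to 7.0; turns stiffly (0.06 N m) and stays where left.
- spindle_top (a point): Centre of the spindle's top end, on its axis, 110 mm above the trolley top. The spindle is 24 mm in diameter; from 60 mm above the trolley up to the top it is D-shaped with one flat, so there it measures 20 mm across the flat and 24 mm elsewhere. The upper 3 mm are tapered.
- flat (a point): The flat face on the spindle, 17.8 mm wide, 47 mm high. Origin: middle of the face, 8 mm from the axis, 83.5 mm above the trolley top; its -x axis is the outward normal of the flat, z up. It turns with the spindle.
- washer (a joint): Sprung steel washer round the foot of the spindle, 36 mm across; metres pressed down: 0 free (upper side 70 mm above the trolley top), 0.006 at its stop. Spring force 3.6 N at 0 and 8.1 N at 0.005.
- collar: Loose hub collar: plain aluminium ring, 47 mm outside (45 mm across where fingers take it at right angles to the screw), bore 27 mm, 20 mm high, about 90 g. Origin: centre of its underside; z up along the bore; the radial set screw is on its -x side. It lies flat on the trolley, screw roughly towards the robot.
- screw_head (a point): Outer end of the collar's set screw: its 9 mm thick head stands out to 30.5 mm from the collar's axis, on the -x side, 10 mm above the underside. The screw's 5 mm thick tip stands into the bore to 9.8 mm from the axis, so the collar goes down the spindle only with the screw over the flat, within about 0.25 rad.
- egg_cup: White ceramic egg cup, 48 mm across, 58 mm high, loose bystander. Origin: centre of its underside.
- cutter: Thin steel pastry cutter ring, 60 mm across, 35 mm high, open at both ends, no screw, loose bystander. Origin: centre of its underside.
- container: Closed screw-top plastic container, 84 mm across, 110 mm high, loose bystander. Origin: centre of its underside.
- leveller: Metal cake leveller, a U frame of 10 mm bar about 135 by 290 mm lying flat, loose bystander. Origin: middle of its long bar, at trolley level; the frame opens to its +x.
- spoons: Red plastic measuring spoons fanned out on a ring, reaching up to 125 mm from the ring, 9 mm high, loose bystander. Origin: at the ring, trolley level.
- spatula: Spatula lying along its own x, 240 mm long, loose bystander. Origin: on its underside.
- hex_key: L-shaped steel hex key, 90 by 30 mm, 5 mm thick, lying flat, loose bystander, not needed. Origin: middle of its long arm.
Things that resemble listed ones, but are neither listed nor needed, are in the scene too. There is more than one size of the collar; the job needs the smaller. What is shaped like the drive but blue is not meant.

How it is judged:
By the outcome, as a careful person would: the job done as asked, in the order asked, and still so for the second after the job is handed in, while the arm keeps its last pose, push and grip.
It also fails if it takes over 72 s, if anything falls off the work surface, if the arm or the gripper's body presses on something with over 40 N, if the wrist force passes 120 N, or if a joint passes its speed limit or range.

### The arm

A 6-joint arm with a two-finger parallel gripper is mounted at the origin on the work surface. World frame = base frame: x ahead of the robot, y to its left, z up, the work surface at z = 0. Lengths are in m, angles in rad, forces in N, time in s.
With the tool pointing down it reaches from about 0.3 to 0.75 m from the base axis. Payload 8.5 kg.
Tool frame: the origin (TCP) lies between the finger pads; the fingertips stand manip.finger_overhang ahead of it and the grasp point (between the pads) lies 2 mm behind it (manip.finger_overhang is the distance from the TCP to the fingertips, in m); z points along the fingers, y is the line along which they close (so a half turn about z gives the same grasp; the last joint's range is limited). The gripper opens to 88 mm and grips with 3 to 60 N. Pads are 18 mm wide; open, the fingers measure 123 mm over their backs; the gripper's body (75 mm by 187 mm) begins 45 mm behind the grasp point.
Start: joints at [-1.522, 0.381, 1.297, -0, 1.464, -0.215], TCP at [0.143, -0.531, 0.256] pointing down, gripper open.
Joint ranges: [-3.11, 3.11], [-0.89, 2.33], [0.22, 2.48], [-1.42, 4.56], [0.17, 2.85], [-2.88, 2.88]. Speed limits (rad/s): [2.39, 2.39, 3.14, 3.14, 3.14, 3.14].

### API

Orientations are given as a rotation vector (axis times angle).
In Python, from workcell import sense, optics, order, manip gives the robot as it stands. The module is installed in compiled form; this text tells all that it offers.
- The arm moves only by the tool arm_command, never from a script. Its argument "plan" is text: rows parted by semicolons, each of 5 numbers parted by spaces: the closure, from -1 (fully open) to 1 (shut), then the shift along the tool's x, y, z in m, then the turn about the tool's z in degrees. A call has 1 to 12 rows; each row shifts and turns the commanded pose from where the row before left it, along the tool's axes as they then stand; what a row does not reach is not made up. A row lasts 1/12 s, in which the tool goes at most 41.7 mm and 7.16 degrees, less where a joint would pass 70% of its speed; a pose out of reach is approached as far as the arm can. A call with a gripper value outside its range is refused whole. The fingers move at their own pace and stop on an object; the grip force is fixed at half the most. Time passes only in rows, so rows that do not move let the fingers close. It gives the time, the measured TCP pose, the force, the opening and the grip force at its end, in the units of the state.
- sense(): the state, without advancing time (a new reading comes with each control period).
- optics.grab_frame(name): name is "side" or "top"; returns the picture (420x560x3 uint8, red, green, blue); there is no depth.
- optics.calibration(name): a dict with "intrinsics" (3x3 intrinsics, pixels), "rvec" (rotation vector, rad) and "tvec" (3), from world to camera coordinates, as OpenCV has them. Camera axes: x right, y down, z forward; pixel columns grow to the right and rows downward; lengths in m; the calibration is good to about 2 mm. A picture is of the moment at which its call begins. calibration takes no time and is no camera call.
- order.job_done(): hands the job in; it is judged then, once.
Trained networks look in the newest picture that a camera, given by its name, has taken for a name from the list of things; names that differ only in an ending like _2 or _b are one class to them, and where a whole thing is asked for, a point or a joint stands for the part that bears it (a point fixed in the world has none). Each returns a list of dicts, best first, with "p" (0 to 1); they miss things now and then, are a little off and sometimes report something else, mostly with a low value. They report only what shows in the picture. A call takes as long as a camera call. They do not tell look-alikes from the thing itself.
- optics.recognise(camera, name): "box" ([centre column, centre row, width, height] in pixels, round what is visible of it).
The state is a dict: "time": time; "joint_positions": joint angles; "qvel": joint speeds; "effort": joint torques, N m; "eef_pos": TCP position; "ee_rot": TCP orientation; "wrist_force": force on the tool from outside, world axes, zero at the start; "ft_torque": the same for the moment, N m; "gripper_width": finger opening in m; "grip_force": force on a finger pad.
Only numpy, scipy, OpenCV 4.12 (cv2) and the standard library are available. Lean on these libraries where they do the work, as an engineer would, in place of code of your own. Each camera call takes 0.05 s, during which the arm holds its last target. There are 200 camera calls.

## Working session

There is one attempt and no reset: what is moved stays moved. The work goes in short steps, Python scripts to look and compute and a tool call to move; the robot and the scene stay as the last step left them, time stands still between calls to the robot, and variables do not carry over. Pictures are saved under pics/ and viewed, at most 10 in all, crops included, and the job is handed in when it is done.

Besides the shell and the picture viewer there is one more tool, called after "Request:" by a JSON object that holds its "fn" and its "kwargs", one argument or row to a line. arm_command: Moves the arm, as the interface text tells. Its arguments: {"type":"object","properties":{"plan":{"type":"string"}},"required":["plan"]}

```bash
mkdir -p pics
cat > h.py <<'E'
import numpy as np,cv2
from workcell import sense,optics,order,manip
def cal(n):
    c=optics.calibration(n);return np.array(c["intrinsics"],float),np.array(c["rvec"],float),np.array(c["tvec"],float)
def grab(n): return np.ascontiguousarray(optics.grab_frame(n))
def save(im,f): cv2.imwrite("pics/"+f,im[:,:,::-1])
def ray(n,uv,z):
    K,r,t=cal(n);R=cv2.Rodrigues(r)[0];C=-R.T@t
    d=R.T@np.linalg.inv(K)@np.array([uv[0],uv[1],1.]);return C+d*(z-C[2])/d[2]
def proj(n,P):
    K,r,t=cal(n);return cv2.projectPoints(np.array(P,float).reshape(-1,3),r,t,K,None)[0].reshape(-1,2)
E
python3 - <<'E'
from h import *
ims=[grab(n) for n in("top","side")]
for n,im in zip(("top","side"),ims):
    save(im,n+"0.png")
    K,r,t=cal(n);print(n,-cv2.Rodrigues(r)[0].T@t,K[0,0])
    for k in("drive","collar","spindle","cutter","egg_cup"):
        for d in optics.recognise(n,k):print(n,k,round(d["p"],2),np.round(d["box"],1),np.round(ray(n,d["box"][:2],.02),3))
print(sense(),manip.finger_overhang)
E
```

```text
top [ 0.46080447 -0.02722619  1.37740549] 509.50961910535693
top drive 0.84 [320.5 292.6  62.   59.5] [ 0.327 -0.164  0.02 ]
top drive 0.73 [300.4 200.4  60.   61.1] [ 0.572 -0.116  0.02 ]
top collar 0.75 [140.  249.7  17.2  18.7] [0.448 0.311 0.02 ]
top collar 0.62 [134.8 287.9  32.6  26.6] [0.348 0.324 0.02 ]
top spindle 0.67 [323.8 295.   10.    7.7] [ 0.321 -0.173  0.02 ]
top cutter 0.5 [205.7 238.8  33.   24.4] [0.474 0.138 0.02 ]
top cutter 0.37 [141.3 250.2  14.6  18.2] [0.447 0.308 0.02 ]
top egg_cup 0.63 [175.8 187.3  19.5  17.6] [0.612 0.216 0.02 ]
side [0.32094301 0.58373079 0.8764297 ] 457.7948388656065
side drive 0.89 [290.6 205.8  66.6  63.2] [ 0.566 -0.117  0.02 ]
side drive 0.83 [385.  217.3  70.6  65.6] [ 0.34 -0.16  0.02]
side drive 0.6 [273.3 387.8  24.2  28.2] [0.447 0.312 0.02 ]
side collar 0.68 [318.9 406.6  38.6  26.8] [0.358 0.315 0.02 ]
side collar 0.67 [272.5 387.5  23.3  28. ] [0.449 0.312 0.02 ]
side spindle 0.74 [392.3 199.8  14.   20.3] [ 0.335 -0.222  0.02 ]
side spindle 0.46 [287.9 186.6   9.9  15.1] [ 0.595 -0.177  0.02 ]
side cutter 0.95 [292.5 306.6  24.7  34.5] [0.469 0.143 0.02 ]
side egg_cup 0.87 [214.1 312.5  22.9  30.4] [0.617 0.211 0.02 ]
{'time': 0.6, 'joint_positions': array([-1.52231464e+00,  3.80579314e-01,  1.29740883e+00, -1.51833327e-06,
        1.46364363e+00, -2.15324894e-01]), 'qvel': array([ 0.00050345, -0.00152687,  0.00044017,  0.00156348, -0.00084338,
        0.00155291]), 'effort': array([-1.98635869e-03, -4.37637055e+01, -2.24672484e+01,  7.13562313e-02,
        3.12850939e-02, -4.80078910e-07]), 'eef_pos': array([ 0.14339905, -0.53094248,  0.25575653]), 'ee_rot': array([-3.11426398e+00, -4.13180953e-01, -2.75822615e-06]), 'wrist_force': array([ 0.01182007, -0.1985389 , -0.42319069]), 'ft_torque': array([-0.03999918,  0.06501384,  0.03127669]), 'grip_force': 0.0, 'gripper_width': 0.08814562730310486} 0.017
```

View pics/top0.png

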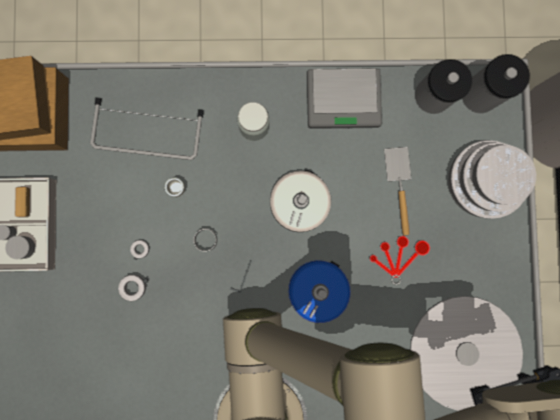

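View pics/side0.png

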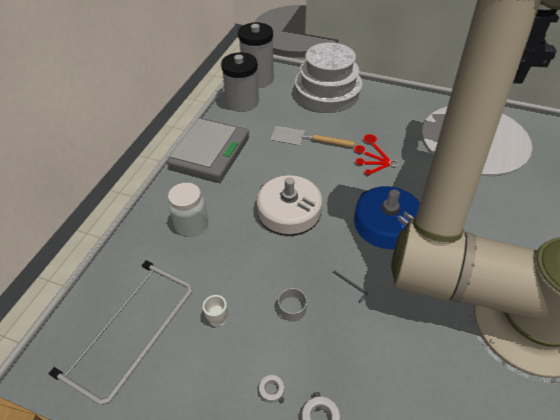

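The top view shows the white drive at (301,200), the blue look-alike at (320,292), a small ring at (139,249), a big ring at (132,287) and the cutter at (206,239). The side view has the white drive at (290,205), small ring (272,388), big ring (320,410) and cutter (292,305).
Could be taken for the collar: small ring (139,249), larger collar (132,287), cutter (206,239). I choose the small ring, and the white drive rather than the blue one. I'll check both in one crop.

Run:
```python
from h import *
T=grab("top");S=grab("side")
def c(im,u,v,h=30):
    return cv2.resize(im[max(0,v-h):v+h,u-h:u+h],(300,300),interpolation=cv2.INTER_CUBIC)
v2=min(388,389)
save(np.vstack([np.hstack([c(T,139,249),c(T,301,200,35)]),np.hstack([c(S,272,388),c(S,290,198,35)])]),"crop1.png")
```

```text
(no output)
```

View pics/crop1.png

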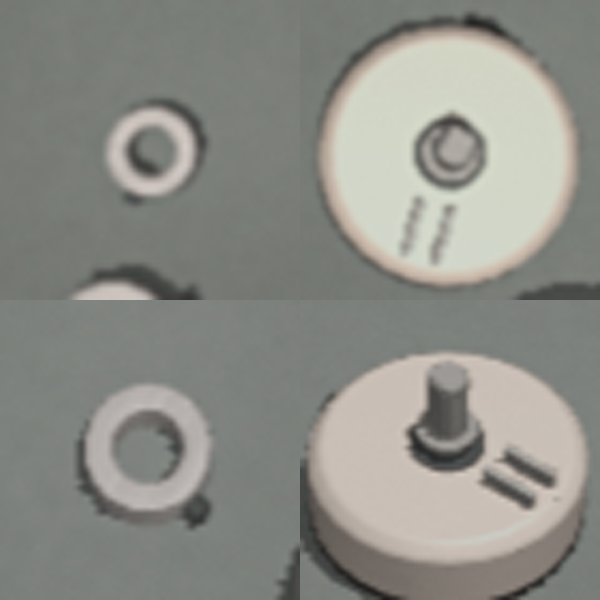

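The small ring has its screw towards the robot (top crop (132,195), i.e. px (135.4,258)), so it's the wanted collar. The white drive has dark ribs pointing to the image bottom, i.e. towards the robot. Now precise measurement.

```bash
cat > meas.py <<'E'
from h import *
from scipy.optimize import least_squares
a=np.linspace(0,2*np.pi,73)
# drive: points given by ribs; rim via white segmentation
T=grab("top");S=grab("side")
def blob(im,uv,h,thr):
    g=im.min(2);m=(g>thr).astype(np.uint8);n,l,st,c=cv2.connectedComponentsWithStats(m)
    k=l[max(0,int(uv[1])-h):int(uv[1])+h,max(0,int(uv[0])-h):int(uv[0])+h];k=np.bincount(k[k>0]).argmax()
    return (l==k).astype(np.uint8),st[k],c[k]
for nm,cam,im,uv,h in(("collar","top",T,(139,249),9),("collar","side",S,(272,388),12),("drive","top",T,(301,200),20),("drive","side",S,(290,200),20)):
  for thr in (140,160):
    m,st,c=blob(im,uv,h,thr)
    cs=max(cv2.findContours(m,cv2.RETR_EXTERNAL,cv2.CHAIN_APPROX_NONE)[0],key=cv2.contourArea)
    e=cv2.fitEllipse(cs);z={"collar":.02,"drive":.055}[nm]
    P=np.array([ray(cam,p[0],z)[:2] for p in cs]);(cc,r)=cv2.minEnclosingCircle((P*1000).astype(np.float32))
    print(nm,cam,thr,st,np.round(e[0],1),"ell->",np.round(ray(cam,e[0],z),4),"encl",np.round(cc,1),round(r,1))
ribs={"top":[((294,211.2),(290.5,223.8)),((301.5,213.1),(297.5,226.1))],"side":[((297.5,204.1),(309.1,210.8)),((302.8,198.5),(314,205.7))]}
for cam in ribs:
    for p,q in ribs[cam]:
        A,B=ray(cam,p,.062),ray(cam,q,.062);d=B-A;print(cam,"rib",np.round(A,3),np.round(B,3),np.round(np.linalg.norm(d),3),np.degrees(np.arctan2(d[1],d[0])))
print("screw",ray("top",(135.4,258),.01),ray("side",(281.4,400.4),.01))
c=lambda im,u,v,h:cv2.resize(im[v-h:v+h,u-h:u+h],(390,390),interpolation=cv2.INTER_LANCZOS4)
x=np.hstack([c(T,302,200,13),c(S,290,189,16)]);x=np.clip((x.astype(float)-50)*1.6,0,255).astype(np.uint8);save(x,"spin.png")
E
python3 meas.py
```

```text
collar top 140 [130 241  18  17 161] [138.6 248.9] ell-> [0.4502 0.3146 0.02  ] encl [450.3 314.7] 23.3
collar top 160 [131 241  17  17 123] [138.7 248.9] ell-> [0.4502 0.3144 0.02  ] encl [450.  314.5] 22.0
collar side 140 [259 375  26  25 328] [271.2 386.9] ell-> [0.4514 0.312  0.02  ] encl [451.2 311.7] 23.4
collar side 160 [260 375  24  25 266] [271.2 387.1] ell-> [0.4512 0.3123 0.02  ] encl [451.4 311.9] 22.4
drive top 140 [ 271  172   59   59 2501] [300.4 201.4] ell-> [ 0.5669 -0.1134  0.055 ] encl [ 567.1 -113.7] 77.3
drive top 160 [ 272  173   57   57 2287] [300.4 201.4] ell-> [ 0.5668 -0.1135  0.055 ] encl [ 567.1 -113.3] 74.9
drive side 140 [ 258  175   64   50 2129] [289.4 199.4] ell-> [ 0.5658 -0.1069  0.055 ] encl [ 566.8 -110.4] 79.3
drive side 160 [ 259  176   62   48 1871] [289.7 199.2] ell-> [ 0.5652 -0.1077  0.055 ] encl [ 566.9 -111.5] 78.1
top rib [ 0.541 -0.096  0.062] [ 0.509 -0.086  0.062] 0.034 163.4036786348503
top rib [ 0.536 -0.115  0.062] [ 0.502 -0.104  0.062] 0.035 161.7642143620688
side rib [ 0.541 -0.094  0.062] [ 0.508 -0.083  0.062] 0.034 162.01411613729474
side rib [ 0.535 -0.115  0.062] [ 0.503 -0.102  0.062] 0.034 158.46189892468442
screw [0.42626233 0.32558029 0.01      ] [0.42651058 0.32508866 0.01      ]
```

View pics/spin.png

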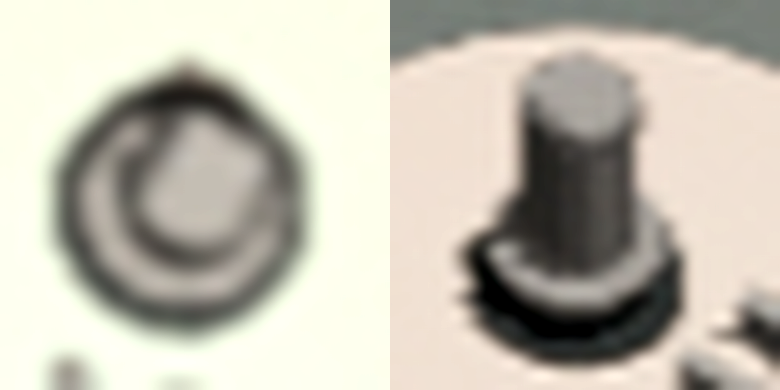

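The flat isn't obvious in the crop (top face around (205,180) left, (585,95) right). I'll fit a D-model to both images.

```bash
cat > fit.py <<'E'
from h import *
import itertools,sys
def D(th,s=1.,n=60):
    # outline, flat normal th (world)
    b=np.arccos(8/12);a=np.linspace(th+b,th+2*np.pi-b,n);return 12*s*np.c_[np.cos(a),np.sin(a)]/1000
U=10
def run(ax):
  for cam,ctr,h in(("top",(302,200),13),("side",(290,189),16)):
    im=np.mean([cv2.cvtColor(grab(cam),cv2.COLOR_RGB2GRAY).astype(float) for _ in range(2)],0)
    u0,v0=ctr[0]-h,ctr[1]-h
    g=cv2.resize(im[v0:v0+2*h,u0:u0+2*h],None,fx=U,fy=U,interpolation=cv2.INTER_LINEAR)
    px=lambda P,o:((proj(cam,P)+o-[u0,v0]+.5)*U).astype(np.int32)
    res=[]
    for deg in range(0,360,10):
      th=np.radians(deg);best=None
      d3=lambda s,z:np.c_[D(th,s)+ax,np.full(60,z)]
      t=np.linspace(0,6.28,60);w=np.c_[.018*np.cos(t)+ax[0],.018*np.sin(t)+ax[1],np.full(60,.07)]
      for ox,oy in itertools.product(np.arange(-1.5,1.6,.5),repeat=2):
        L=np.zeros(g.shape,np.uint8);o=np.array([ox,oy])
        cv2.fillPoly(L,[px(w,o)],1);cv2.fillPoly(L,[cv2.convexHull(np.vstack([px(d3(1,.07),o),px(d3(1,.107),o),px(d3(.9,.11),o)]))],2);cv2.fillPoly(L,[px(d3(.92,.11),o)],3)
        m=L>0;e=sum(((g[L==k]-g[L==k].mean())**2).sum() for k in(1,2,3))
        # outside ring must not matter: normalise
        e/=m.sum()
        if best is None or e<best[0]:best=(e,ox,oy)
      res.append((best[0],deg,best[1:]))
    res.sort();print(cam,[(round(r[0]),r[1],r[2]) for r in res[:6]],round(res[-1][0]))
run(np.array([.5675,-.1130]))
E
python3 fit.py
```

```text
Traceback (most recent call last):
  File "fit.py", line 27, in <module>
    run(np.array([.5675,-.1130]))
    ~~~^^^^^^^^^^^^^^^^^^^^^^^^^^
  File "fit.py", line 20, in run
    cv2.fillPoly(L,[px(w,o)],1);cv2.fillPoly(L,[cv2.convexHull(np.vstack([px(d3(1,.07),o),px(d3(1,.107),o),px(d3(.9,.11),o)]))],2);cv2.fillPoly(L,[px(d3(.92,.11),o)],3)
                                                                          ~~^^^^^^^^^^^^^
  File "fit.py", line 12, in <lambda>
    px=lambda P,o:((proj(cam,P)+o-[u0,v0]+.5)*U).astype(np.int32)
                    ~~~~^^^^^^^
  File "h.py", line 11, in proj
    K,r,t=cal(n);return cv2.projectPoints(np.array(P,float).reshape(-1,3),r,t,K,None)[0].reshape(-1,2)
          ~~~^^^
  File "h.py", line 4, in cal
    c=optics.calibration(n);return np.array(c["intrinsics"],float),np.array(c["rvec"],float),np.array(c["tvec"],float)
ValueError: time passes only in moves, steps and waits
```

```bash
sed -i 's/^def cal(n)/import functools\n@functools.cache\ndef cal(n)/' h.py; python3 fit.py
```

```text
top [(217, 160, (np.float64(1.0), np.float64(0.5))), (220, 170, (np.float64(1.0), np.float64(0.5))), (221, 150, (np.float64(1.0), np.float64(0.5))), (226, 180, (np.float64(1.0), np.float64(0.5))), (227, 140, (np.float64(1.0), np.float64(0.5))), (236, 190, (np.float64(1.0), np.float64(0.5)))] 277
side [(280, 210, (np.float64(-0.5), np.float64(-1.5))), (296, 220, (np.float64(-0.5), np.float64(-1.5))), (308, 200, (np.float64(-0.5), np.float64(-1.5))), (313, 0, (np.float64(-1.0), np.float64(-1.5))), (326, 10, (np.float64(-1.0), np.float64(-1.5))), (328, 190, (np.float64(-0.5), np.float64(-1.5)))] 432
```

```bash
cat > g.py <<'E'
from h import *
import sys
# args: x y z yawdeg(of tool y axis, world; mod 180)
s=sense();R=cv2.Rodrigues(np.array(s["ee_rot"]))[0];p=s["eef_pos"]
y=np.degrees(np.arctan2(R[1,1],R[0,1]))
print("t",round(s["time"],2),"p",np.round(p,4),"yaw_y",round(y,1),"tilt",np.round(R[:,2],3),"q",np.round(s["joint_positions"],2),"w",round(s["gripper_width"]*1e3,1),"gf",np.round(s["grip_force"],1),"F",np.round(s["wrist_force"],1),"M",np.round(s["ft_torque"],2))
if len(sys.argv)>4:
    x=list(map(float,sys.argv[1:5]));d=R.T@(np.array(x[:3])-p)
    dy=(x[3]-y+90)%180-90
    print("tool shift mm (before turning)",np.round(d*1e3,1),"tool-z turn deg",round(-dy,1),"or",round(-dy+(180 if dy>0 else -180),1))
E
python3 g.py .568 -.1152 .2 161.5
```

```text
t 1.1 p [ 0.1434 -0.531   0.2558] yaw_y -74.9 tilt [ 0. -0. -1.] q [-1.52  0.38  1.3   0.    1.46 -0.22] w 88.1 gf 0.0 F [-0.5 -0.1  0.6] M [ 0.03 -0.01 -0.03]
tool shift mm (before turning) [ 518.3 -290.7   55.8] tool-z turn deg -56.4 or 123.6
```

Request:
{"fn": "arm_command", "kwargs": {
  "plan": "-1 0.016 -0.009 0 0;-1 0.032 -0.018 0 0;-1 0.032 -0.018 0 0;-1 0.032 -0.018 0 0;-1 0.032 -0.018 0 0;-1 0.032 -0.018 0 0;-1 0.032 -0.018 0 0;-1 0.032 -0.018 0 0;-1 0.032 -0.018 0 0;-1 0.032 -0.018 0 0;-1 0.032 -0.018 0 0;-1 0.032 -0.018 0 0"
}}

```text
time: 2.1
eef_pos: [0.4458, -0.2336, 0.2559]
ee_rot: [3.114, 0.413, 0.0]
wrist_force: [1.4, -0.7, 0.8]
gripper_width: 0.0883
grip_force: 0.0
```

Request:
{"fn": "arm_command", "kwargs": {
  "plan": "-1 0.032 -0.018 0 0;-1 0.032 -0.018 0 0;-1 0.032 -0.018 0 0;-1 0.032 -0.018 0 0;-1 0.016 -0.009 0 -7;-1 0 0 0 -7;-1 0 0 0 -7;-1 0 0 0 -7;-1 0 0 0 -7;-1 0 0 0 -7;-1 0 0 0 -7;-1 0 0 0 -7"
}}

```text
time: 3.1
eef_pos: [0.5626, -0.1194, 0.2557]
ee_rot: [-2.55, -1.835, 0.0]
wrist_force: [0.4, -0.3, -0.9]
gripper_width: 0.0879
grip_force: 0.0
```

```bash
python3 g.py .568 -.1152 .093 161.5
```

```text
t 3.1 p [ 0.5626 -0.1194  0.2557] yaw_y -18.5 tilt [-0.  0. -1.] q [-0.41  0.43  1.23  0.    1.49 -0.09] w 87.9 gf 0.0 F [ 0.4 -0.3 -0.9] M [-0.06 -0.08  0.02]
tool shift mm (before turning) [  5.7   3.8 162.7] tool-z turn deg -0.0 or 180.0
```

Request:
{"fn": "arm_command", "kwargs": {
  "plan": "-1 0.003 0.002 0.02 0;-1 0.0027 0.0018 0.04 0;-1 0 0 0.04 0;-1 0 0 0.035 0;-1 0 0 0.018 0;-1 0 0 0.009 0;0 0 0 0 0;0.3 0 0 0 0;0.4 0 0 0 0;0.45 0 0 0 0;0.45 0 0 0 0;0.45 0 0 0 0"
}}

```text
time: 4.1
eef_pos: [0.5683, -0.1154, 0.0946]
ee_rot: [2.555, 1.826, 0.001]
wrist_force: [0.4, -0.1, 0.2]
gripper_width: 0.0502
grip_force: 0.0
```

```bash
python3 g.py .568 -.1152 .093 161.5
```

```text
t 4.1 p [ 0.5683 -0.1154  0.0946] yaw_y -18.9 tilt [ 0.001 -0.001 -1.   ] q [-0.4   0.59  1.44 -0.    1.11 -0.07] w 50.2 gf 0.0 F [ 0.4 -0.1  0.2] M [-0.05 -0.08  0.05]
tool shift mm (before turning) [ 0.1 -0.3  1.6] tool-z turn deg -0.4 or 179.6
```

Request:
{"fn": "arm_command", "kwargs": {
  "plan": "0.4 0 0 0 0;0.4 0 0 0 0;0.4 0 0 0 0;0.4 0 0 0 0"
}}

```text
time: 4.43
eef_pos: [0.5681, -0.1153, 0.0938]
ee_rot: [2.556, 1.827, -0.0]
wrist_force: [-0.3, -0.1, 0.8]
gripper_width: 0.0268
grip_force: 0.0
```

Request:
{"fn": "arm_command", "kwargs": {
  "plan": "1 0 0 0 0;1 0 0 0 0;1 0 0 0 0"
}}

```text
time: 4.68
eef_pos: [0.5689, -0.1156, 0.0938]
ee_rot: [2.555, 1.826, 0.002]
wrist_force: [4.5, -1.4, -3.7]
gripper_width: 0.0234
grip_force: 30.0
```

```bash
python3 g.py .568 -.1152 .093 161.5
```

```text
t 4.68 p [ 0.5689 -0.1156  0.0938] yaw_y -18.9 tilt [ 0.002 -0.001 -1.   ] q [-0.4   0.59  1.44  0.    1.11 -0.07] w 23.4 gf 30.0 F [ 4.5 -1.4 -3.7] M [-0.19 -0.69  0.05]
tool shift mm (before turning) [ 0.1 -0.9  0.8] tool-z turn deg -0.4 or 179.6
```

Request:
{"fn": "arm_command", "kwargs": {
  "plan": "0.25 0 0.0005 0 0;0.25 0 0 0 0;0.25 0 0 0 -6;0.25 0 0 0 -7;0.25 0 0 0 -7;0.25 0 0 0 -7;0.25 0 0 0 -3;1 0 0 0 0;1 0 0 0 0;1 0 0 0 0;1 0 0 0 0"
}}

```text
time: 5.6
eef_pos: [0.569, -0.1152, 0.0938]
ee_rot: [1.997, 2.424, 0.002]
wrist_force: [6.3, 1.6, -1.1]
gripper_width: 0.0227
grip_force: 30.0
```

```bash
python3 g.py .568 -.1152 .093 161.5
```

```text
t 5.6 p [ 0.569  -0.1152  0.0938] yaw_y 11.0 tilt [ 0.001  0.    -1.   ] q [-0.4   0.59  1.44  0.    1.11 -0.6 ] w 22.7 gf 30.0 F [ 6.3  1.6 -1.1] M [ 0.22 -0.79  0.1 ]
tool shift mm (before turning) [ 0.2 -1.   0.8] tool-z turn deg 29.5 or -150.5
```

Request:
{"fn": "arm_command", "kwargs": {
  "plan": "0.25 0 0 0 0;0.25 0 0 0 0;0.25 0 0 0 7;0.25 0 0 0 7;0.25 0 0 0 7;0.25 0 0 0 7;0.25 0 0 0 7;0.25 0 0 0 7;0.25 0 0 0 7;0.25 0 0 0 7;0.25 0 0 0 4;0.25 0 0 0 0"
}}

```text
time: 6.6
eef_pos: [0.5682, -0.1155, 0.0937]
ee_rot: [-2.943, -1.098, 0.001]
wrist_force: [-0.5, -0.8, 0.2]
gripper_width: 0.0331
grip_force: 0.0
```

Request:
{"fn": "arm_command", "kwargs": {
  "plan": "1 0 0 0 0;1 0 0 0 0;1 0 0 0 0;1 0 0 0 0"
}}

```text
time: 6.93
eef_pos: [0.5684, -0.1155, 0.0937]
ee_rot: [2.941, 1.104, -0.001]
wrist_force: [-0.2, -0.5, 1.0]
gripper_width: 0.0232
grip_force: 30.0
```

```bash
python3 g.py .568 -.1152 .093 161.5
```

```text
t 6.93 p [ 0.5684 -0.1155  0.0937] yaw_y -48.8 tilt [-0. -0. -1.] q [-0.4   0.59  1.44 -0.    1.11  0.45] w 23.2 gf 30.0 F [-0.2 -0.5  1. ] M [-0.12  0.06  0.02]
tool shift mm (before turning) [-0.1 -0.5  0.7] tool-z turn deg -30.3 or 149.7
```

Request:
{"fn": "arm_command", "kwargs": {
  "plan": "0.25 0 0 0 0;0.25 0 0 0 -7;0.25 0 0 0 -7;0.25 0 0 0 -7;0.25 0 0 0 -7;0.25 0 0 0 -7;0.25 0 0 0 -7;0.25 0 0 0 -7;0.25 0 0 0 -7;0.25 0 0 0 -7;0.25 0 0 0 -7;0.25 0 0 0 -7"
}}

```text
time: 7.93
eef_pos: [0.5685, -0.1153, 0.0937]
ee_rot: [-1.607, -2.7, -0.0]
wrist_force: [-0.2, -0.1, 0.4]
gripper_width: 0.0331
grip_force: 0.0
```

Request:
{"fn": "arm_command", "kwargs": {
  "plan": "0.25 0 0 0 -7;0.25 0 0 0 -7;0.25 0 0 0 -3;0.25 0 0 0 0;1 0 0 0 0;1 0 0 0 0;1 0 0 0 0;1 0 0 0 0"
}}

```text
time: 8.6
eef_pos: [0.5682, -0.1157, 0.0937]
ee_rot: [-1.2, -2.903, 0.001]
wrist_force: [-2.7, -2.8, 1.4]
gripper_width: 0.02
grip_force: 30.1
```

```bash
python3 g.py .568 -.1152 .093 161.5
```

```text
t 8.6 p [ 0.5682 -0.1157  0.0937] yaw_y 45.1 tilt [-0.001 -0.    -1.   ] q [-0.4   0.59  1.44 -0.    1.11 -1.19] w 20.0 gf 30.1 F [-2.7 -2.8  1.4] M [-0.42  0.34  0.06]
tool shift mm (before turning) [0.5 0.2 0.7] tool-z turn deg 63.6 or -116.4
```

Request:
{"fn": "arm_command", "kwargs": {
  "plan": "0.2 0 0 0 0;0.2 0 0.0013 0 0;0.2 0 0 0 7;0.2 0 0 0 7;0.2 0 0 0 7;0.2 0 0 0 7;0.2 0 0 0 7;0.2 0 0 0 7;0.2 0 0 0 7;0.2 0 0 0 7;0.2 0 0 0 7;0.2 0 0 0 7"
}}

```text
time: 9.6
eef_pos: [0.5697, -0.1142, 0.0937]
ee_rot: [2.653, 1.682, 0.001]
wrist_force: [-0.1, -0.4, 0.1]
gripper_width: 0.035
grip_force: 0.0
```

Request:
{"fn": "arm_command", "kwargs": {
  "plan": "0.2 0 0 0 7;0.2 0 0 0 7;0.2 0 0 0 7;0.2 0 0 0 7;0.2 0 0 0 7;0.2 0 0 0 7;0.2 0 0 0 7;0.2 0 0 0 7;0.2 0 0 0 7;0.2 0 0 0 7;0.2 0 0 0 7;0.2 0 0 0 7"
}}

```text
time: 10.6
eef_pos: [0.5697, -0.1142, 0.0937]
ee_rot: [-3.097, 0.525, -0.001]
wrist_force: [0.7, -0.3, 0.2]
gripper_width: 0.0355
grip_force: 0.0
```

Request:
{"fn": "arm_command", "kwargs": {
  "plan": "0.2 0 0 0 7;0.2 0 0 0 7;0.2 0 0 0 7;0.2 0 0 0 5;0.2 0 0 0 0;1 0 0 0 0;1 0 0 0 0;1 0 0 0 0;1 0 0 0 0"
}}

```text
time: 11.35
eef_pos: [0.5682, -0.1156, 0.0937]
ee_rot: [2.902, -1.195, -0.004]
wrist_force: [-6.4, -7.3, 2.1]
gripper_width: 0.0205
grip_force: 30.0
```

```bash
python3 g.py .569 -.1145 .093 161.5
```

```text
t 11.35 p [ 0.5682 -0.1156  0.0937] yaw_y -134.8 tilt [-0.003 -0.002 -1.   ] q [-0.4   0.59  1.44 -0.    1.11  1.95] w 20.5 gf 30.0 F [-6.4 -7.3  2.1] M [-1.1   1.16 -0.  ]
tool shift mm (before turning) [-0.3 -1.3  0.7] tool-z turn deg 63.7 or -116.3
```

Request:
{"fn": "arm_command", "kwargs": {
  "plan": "1 0 0 0 -3;1 0 0 0 -6;1 0 0 0 -7;1 0 0 0 -7;1 0 0 0 -7;1 0 0 0 -7;1 0 0 0 -7;1 0 0 0 -7;1 0 0 0 -7;1 0 0 0 -7;1 0 0 0 -7;1 0 0 0 -7"
}}

```text
time: 12.35
eef_pos: [0.5699, -0.116, 0.0937]
ee_rot: [2.997, 0.932, 0.001]
wrist_force: [1.3, -7.2, -4.5]
gripper_width: 0.0204
grip_force: 30.0
```

```bash
python3 g.py .5695 -.1143 .093 161.5
```

```text
t 12.35 p [ 0.5699 -0.116   0.0937] yaw_y -55.5 tilt [ 0.001 -0.003 -1.   ] q [-0.4   0.59  1.44 -0.    1.11  0.57] w 20.4 gf 30.0 F [ 1.3 -7.2 -4.5] M [-1.19 -0.35 -0.1 ]
tool shift mm (before turning) [ 0.6 -1.6  0.7] tool-z turn deg -37.0 or 143.0
```

Request:
{"fn": "arm_command", "kwargs": {
  "plan": "1 0 0 0 -7;1 0 0 0 -7;1 0 0 0 -7;1 0 0 0 -7;1 0 0 0 -6;1 0 0 0 -3;1 0 0 0 0;1 0 0 0 0"
}}

```text
time: 13.02
eef_pos: [0.5704, -0.1153, 0.0937]
ee_rot: [2.552, 1.828, 0.002]
wrist_force: [4.9, -3.6, -4.0]
gripper_width: 0.0204
grip_force: 30.0
```

```bash
python3 g.py .5692 -.1143 .093 161.5
```

```text
t 13.02 p [ 0.5704 -0.1153  0.0937] yaw_y -18.8 tilt [ 0.003 -0.002 -1.   ] q [-0.4   0.59  1.44 -0.    1.11 -0.07] w 20.4 gf 30.0 F [ 4.9 -3.6 -4. ] M [-0.65 -0.8   0.03]
tool shift mm (before turning) [ 0.5 -1.5  0.7] tool-z turn deg -0.3 or 179.7
```

Request:
{"fn": "arm_command", "kwargs": {
  "plan": "-1 0 0 0 0;-1 0 0 0 0;-1 0 0 0 0;-1 0 0 0 0;-1 0 0 -0.02 0;-1 0 0 -0.04 0;-1 0 0 -0.04 0;-1 0.02 -0.0135 -0.02 0;-1 0.034 -0.0232 0 -7;-1 0.032 -0.026 0 0;-1 0.034 -0.0232 0 0;-1 0.034 -0.0232 0 0"
}}

```text
time: 14.02
eef_pos: [0.5007, 0.0627, 0.214]
ee_rot: [2.44, 1.979, 0.0]
wrist_force: [1.2, 0.2, 0.1]
gripper_width: 0.0886
grip_force: 0.0
```

```bash
python3 g.py .4508 .3133 .2 64
```

```text
t 14.02 p [0.5007 0.0627 0.214 ] yaw_y -11.9 tilt [ 0.  0. -1.] q [-0.11  0.34  1.49  0.    1.31  0.1 ] w 88.6 gf 0.0 F [1.2 0.2 0.1] M [-0.03 -0.08 -0.04]
tool shift mm (before turning) [ 234.9 -100.5   14. ] tool-z turn deg -75.9 or 104.1
```

Request:
{"fn": "arm_command", "kwargs": {
  "plan": "-1 0.0336 -0.0144 0 0;-1 0.0336 -0.0144 0 0;-1 0.0336 -0.0144 0 0;-1 0.0336 -0.0144 0 0;-1 0.0336 -0.0144 0 0;-1 0.0336 -0.0144 0 0;-1 0.0336 -0.0144 0 0;-1 0 0 0 -7;-1 0 0 0 -7;-1 0 0 0 -7;-1 0 0 0 -7;-1 0 0 0 -7"
}}

```text
time: 15.02
eef_pos: [0.4514, 0.3123, 0.2137]
ee_rot: [-1.722, -2.627, 0.0]
wrist_force: [-0.3, -0.6, -0.5]
gripper_width: 0.0882
grip_force: 0.0
```

Request:
{"fn": "arm_command", "kwargs": {
  "plan": "-1 0 0 0 -7;-1 0 0 0 -7;-1 0 0 0 -7;-1 0 0 0 -7;-1 0 0 0 -7;-1 0 0 0 -6;-1 0 0 0 0"
}}

```text
time: 15.6
eef_pos: [0.4516, 0.3122, 0.2138]
ee_rot: [-0.697, -3.063, 0.0]
wrist_force: [1.0, 0.0, -0.1]
gripper_width: 0.0884
grip_force: 0.0
```

```bash
python3 g.py .4508 .3133 .02 64
python3 - <<'E'
from h import *
T=grab("top");S=grab("side")
def c(im,u,v,h,w): return cv2.resize(im[v-h:v+h,u-w:u+w],(400,300),interpolation=cv2.INTER_CUBIC)
save(np.vstack([np.hstack([c(T,301,200,24,32),c(S,290,198,24,32)]),np.hstack([c(T,140,260,60,80),c(S,280,330,90,120)])]),"mid.png")
E
```

```text
t 15.6 p [0.4516 0.3122 0.2138] yaw_y 64.4 tilt [-0.  0. -1.] q [ 0.39  0.41  1.37  0.    1.36 -0.73] w 88.4 gf 0.0 F [ 1.   0.  -0.1] M [ 0.04 -0.18  0.03]
tool shift mm (before turning) [  1.1   0.7 193.8] tool-z turn deg 0.4 or -179.6
```

View pics/mid.png

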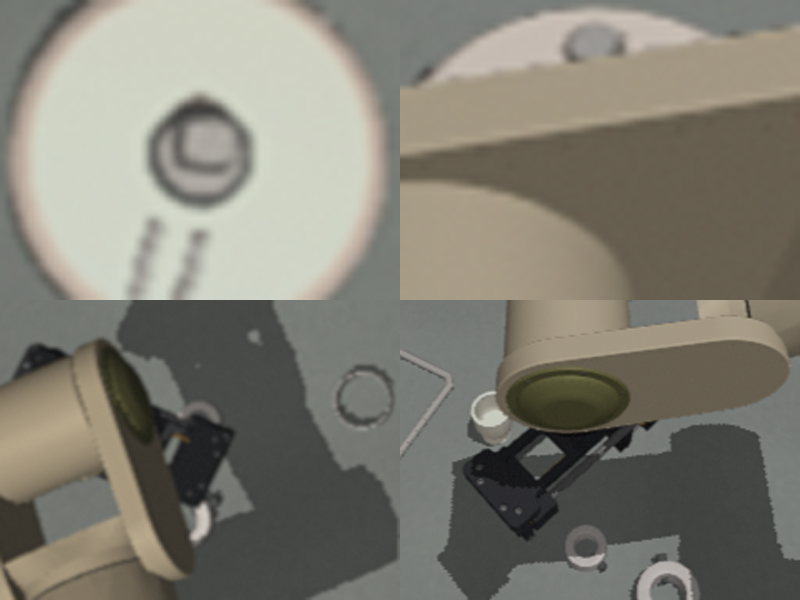

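The drive crop shows the flat edge facing the ribs (about (205,165) in the crop); the collar is undisturbed under the gripper at side crop (585,548). Descend and grip.

Request:
{"fn": "arm_command", "kwargs": {
  "plan": "-1 0.0011 0.0007 0.02 0;-1 0 0 0.04 0;-1 0 0 0.04 0;-1 0 0 0.04 0;-1 0 0 0.03 0;-1 0 0 0.015 0;-1 0 0 0.0075 0;-0.1 0 0 0 0;-0.1 0 0 0 0;-0.1 0 0 0 0;-0.1 0 0 0 0;-0.1 0 0 0 0"
}}

```text
time: 16.7
eef_pos: [0.4515, 0.3135, 0.0223]
ee_rot: [0.704, 3.06, 0.002]
wrist_force: [-0.5, -0.2, -0.2]
gripper_width: 0.0569
grip_force: 0.0
```

Request:
{"fn": "arm_command", "kwargs": {
  "plan": "1 0 0 0 0;1 0 0 0 0;1 0 0 0 0;1 0 0 0 0"
}}

```text
time: 17.03
eef_pos: [0.4512, 0.3133, 0.0218]
ee_rot: [0.704, 3.061, 0.001]
wrist_force: [-0.6, -0.4, 6.0]
gripper_width: 0.0459
grip_force: 30.0
```

```bash
python3 g.py .4508 .3133 .02 64
```

```text
t 17.03 p [0.4512 0.3133 0.0218] yaw_y 64.1 tilt [ 0.001  0.    -1.   ] q [ 0.39  0.66  1.59 -0.    0.89 -0.73] w 45.9 gf 30.0 F [-0.6 -0.4  6. ] M [-0.02  0.04 -0.04]
tool shift mm (before turning) [ 0.3 -0.2  1.8] tool-z turn deg 0.1 or -179.9
```

Request:
{"fn": "arm_command", "kwargs": {
  "plan": "1 0 0 -0.005 0;1 0 0 -0.015 0;1 0 0 -0.035 0;1 0 0 -0.04 0;1 0 0 -0.04 0;1 0 0 -0.035 0;1 0 0 -0.015 0;1 0 0 0 0"
}}

```text
time: 17.7
eef_pos: [0.452, 0.3137, 0.21]
ee_rot: [0.702, 3.056, 0.006]
wrist_force: [0.1, 0.3, 0.2]
gripper_width: 0.0454
grip_force: 30.0
```

Request:
{"fn": "arm_command", "kwargs": {
  "plan": "1 -0.0125 -0.014 0 0;1 -0.0245 -0.0278 0 0;1 -0.0245 -0.0278 0 0;1 -0.0245 -0.0278 0 0;1 -0.0245 -0.0278 0 0;1 -0.0245 -0.0278 0 0;1 -0.0245 -0.0278 0 0;1 -0.0245 -0.0278 0 0;1 -0.0245 -0.0278 0 0;1 -0.0245 -0.0278 0 0;1 -0.0125 -0.014 0 0;1 0 0 0 0"
}}

```text
time: 18.7
eef_pos: [0.5507, -0.0477, 0.204]
ee_rot: [-0.71, -3.058, 0.001]
wrist_force: [-0.2, 0.2, -1.0]
gripper_width: 0.0455
grip_force: 30.0
```

```bash
python3 g.py .569 -.1145 .2 71.5
python3 - <<'E'
from h import *
T=grab("top");S=grab("side");s=sense();p=np.array(s["eef_pos"])
print(proj("top",p),proj("side",p))
u,v=proj("side",p)[0].astype(int);h=40
a=S[v-h:v+h,u-h:u+h]
u,v=proj("top",p)[0].astype(int)
b=T[v-h:v+h,u-h:u+h]
save(np.hstack([cv2.resize(x,(400,400),interpolation=cv2.INTER_CUBIC) for x in(a,b)]),"held.png")
E
```

```text
t 18.7 p [ 0.5507 -0.0477  0.204 ] yaw_y 63.9 tilt [-0.003  0.    -1.   ] q [-0.3   0.43  1.38 -0.    1.34 -1.41] w 45.5 gf 30.0 F [-0.2  0.2 -1. ] M [ 0.03 -0.18  0.01]
tool shift mm (before turning) [-45.8 -51.9   4. ] tool-z turn deg -7.6 or 172.4
[[274.74070704 203.9374076 ]] [[286.60911714 174.43381365]]
```

View pics/held.png

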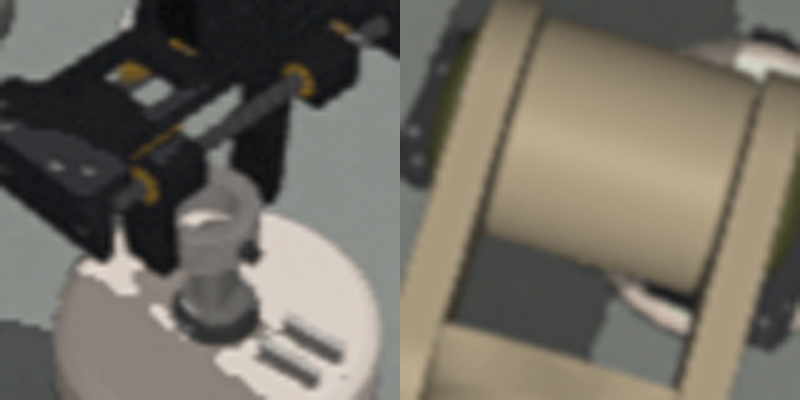

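The collar is held level with the screw (crop (250,250)) on the channel side. Move it above the spindle.

Request:
{"fn": "arm_command", "kwargs": {
  "plan": "1 -0.015 -0.017 0 0;1 -0.02 -0.023 0 0;1 -0.0108 -0.0119 0 0;1 0 0 0 -4;1 0 0 0 -3.6;1 0 0 0.02 0;1 0 0 0.025 0;1 0 0 0.01 0;1 0 0 0 0"
}}

```text
time: 19.55
eef_pos: [0.5678, -0.1095, 0.1487]
ee_rot: [-0.497, -3.096, -0.002]
wrist_force: [-0.4, 1.3, -1.9]
gripper_width: 0.0455
grip_force: 30.0
```

```bash
python3 g.py .569 -.1145 .136 71.5
python3 - <<'E'
from h import *
S=grab("side");s=sense();p=np.array(s["eef_pos"])
u,v=proj("side",[.569,-.1145,.1])[0].astype(int);h=30
b=cv2.resize(S[v-h:v+h,u-h:u+h],(600,600),interpolation=cv2.INTER_CUBIC)
save(b,"above.png")
E
```

```text
t 19.55 p [ 0.5678 -0.1095  0.1487] yaw_y 71.8 tilt [-0.005  0.002 -1.   ] q [-0.4   0.53  1.38  0.    1.24 -1.65] w 45.5 gf 30.0 F [-0.4  1.3 -1.9] M [ 0.01 -0.16  0.01]
tool shift mm (before turning) [-2.7 -4.4 12.7] tool-z turn deg 0.3 or -179.7
```

View pics/above.png

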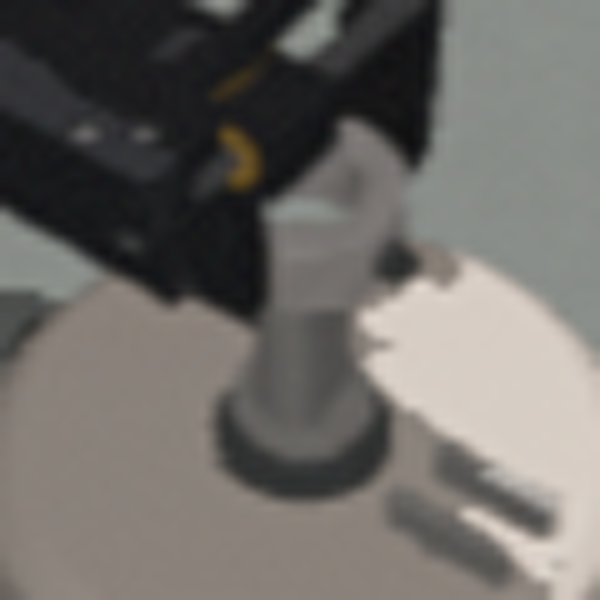

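Collar sits just above the spindle, about 5 mm short in y. Correct, then lower slowly, feeling for contact.

Request:
{"fn": "arm_command", "kwargs": {
  "plan": "1 -0.0027 -0.0044 0 0.3;1 0 0 0 0;1 0 0 0.006 0;1 0 0 0.006 0;1 0 0 0 0"
}}

```text
time: 20.02
eef_pos: [0.5697, -0.1158, 0.1382]
ee_rot: [-0.507, -3.099, -0.001]
wrist_force: [0.2, -0.4, -1.3]
gripper_width: 0.0456
grip_force: 30.0
```

```bash
python3 g.py .569 -.1145 .1275 71.5
```

```text
t 20.02 p [ 0.5697 -0.1158  0.1382] yaw_y 71.4 tilt [-0.002  0.001 -1.   ] q [-0.4   0.54  1.39  0.    1.22 -1.65] w 45.6 gf 30.0 F [ 0.2 -0.4 -1.3] M [-0.   -0.1  -0.06]
tool shift mm (before turning) [ 1.   1.  10.7] tool-z turn deg -0.1 or 179.9
```

Request:
{"fn": "arm_command", "kwargs": {
  "plan": "1 0.001 0.001 0.001 0;1 0 0 0.003 0;1 0 0 0.003 0;1 0 0 0 0"
}}

```text
time: 20.35
eef_pos: [0.5693, -0.1145, 0.1317]
ee_rot: [-0.507, -3.099, -0.0]
wrist_force: [-0.4, 0.5, -1.5]
gripper_width: 0.0451
grip_force: 30.0
```

```bash
python3 g.py .569 -.1145 .1275 71.5
```

```text
t 20.35 p [ 0.5693 -0.1145  0.1317] yaw_y 71.4 tilt [-0.001  0.    -1.   ] q [-0.4   0.55  1.4   0.    1.2  -1.65] w 45.1 gf 30.0 F [-0.4  0.5 -1.5] M [-0.01 -0.14 -0.01]
tool shift mm (before turning) [ 0.3 -0.1  4.2] tool-z turn deg -0.1 or 179.9
```

Request:
{"fn": "arm_command", "kwargs": {
  "plan": "1 0 0 0.002 0;1 0 0 0.002 0;1 0 0 0 0"
}}

```text
time: 20.6
eef_pos: [0.5694, -0.1146, 0.1278]
ee_rot: [-0.507, -3.1, -0.0]
wrist_force: [0.4, 0.3, -0.9]
gripper_width: 0.0456
grip_force: 30.0
```

```bash
python3 g.py .569 -.1145 .12 71.5
```

```text
t 20.6 p [ 0.5694 -0.1146  0.1278] yaw_y 71.4 tilt [-0.001  0.    -1.   ] q [-0.4   0.55  1.4   0.    1.19 -1.65] w 45.6 gf 30.0 F [ 0.4  0.3 -0.9] M [ 0.03 -0.15  0.01]
tool shift mm (before turning) [ 0.4 -0.   7.8] tool-z turn deg -0.1 or 179.9
```

Request:
{"fn": "arm_command", "kwargs": {
  "plan": "1 0 0 0.002 0;1 0 0 0.002 0;1 0 0 0 0"
}}

```text
time: 20.85
eef_pos: [0.5694, -0.1146, 0.1238]
ee_rot: [-0.507, -3.1, -0.0]
wrist_force: [-0.8, 0.0, -1.8]
gripper_width: 0.0453
grip_force: 30.0
```

```bash
python3 g.py .569 -.1145 .12 71.5
```

```text
t 20.85 p [ 0.5694 -0.1146  0.1238] yaw_y 71.4 tilt [-0.001  0.    -1.   ] q [-0.4   0.56  1.41  0.    1.18 -1.65] w 45.3 gf 30.0 F [-0.8  0.  -1.8] M [ 0.03 -0.15 -0.  ]
tool shift mm (before turning) [ 0.4 -0.1  3.8] tool-z turn deg -0.1 or 179.9
```

Request:
{"fn": "arm_command", "kwargs": {
  "plan": "1 0 0 0.002 0;1 0 0 0.002 0;1 0 0 0.002 0;1 0 0 0 0"
}}

```text
time: 21.18
eef_pos: [0.5694, -0.1146, 0.1178]
ee_rot: [-0.507, -3.1, -0.0]
wrist_force: [0.6, -0.6, -1.4]
gripper_width: 0.0455
grip_force: 30.0
```

```bash
python3 g.py .569 -.1145 .0918 71.5
```

```text
t 21.18 p [ 0.5694 -0.1146  0.1178] yaw_y 71.4 tilt [-0.001  0.    -1.   ] q [-0.4   0.56  1.41  0.    1.17 -1.65] w 45.5 gf 30.0 F [ 0.6 -0.6 -1.4] M [-0.01 -0.18 -0.  ]
tool shift mm (before turning) [ 0.4 -0.  26. ] tool-z turn deg -0.1 or 179.9
```

Request:
{"fn": "arm_command", "kwargs": {
  "plan": "1 0 0 0.003 0;1 0 0 0.003 0;1 0 0 0 0"
}}

```text
time: 21.43
eef_pos: [0.5693, -0.1146, 0.1116]
ee_rot: [-0.507, -3.099, -0.0]
wrist_force: [-0.1, -0.5, -2.3]
gripper_width: 0.0461
grip_force: 30.0
```

```bash
python3 g.py .569 -.1145 .0918 71.5
```

```text
t 21.43 p [ 0.5693 -0.1146  0.1116] yaw_y 71.4 tilt [-0.001  0.    -1.   ] q [-0.4   0.57  1.42 -0.    1.15 -1.65] w 46.1 gf 30.0 F [-0.1 -0.5 -2.3] M [ 0.04 -0.15  0.01]
tool shift mm (before turning) [ 0.3 -0.  19.8] tool-z turn deg -0.1 or 179.9
```

Request:
{"fn": "arm_command", "kwargs": {
  "plan": "1 0 0 0.004 0;1 0 0 0.004 0;1 0 0 0.004 0;1 0 0 0.003 0;1 0 0 0.002 0;1 0 0 0 0;1 0 0 0 0"
}}

```text
time: 22.02
eef_pos: [0.5696, -0.1147, 0.0952]
ee_rot: [-0.507, -3.1, -0.0]
wrist_force: [-0.1, -1.2, -0.4]
gripper_width: 0.0454
grip_force: 30.0
```

Request:
{"fn": "arm_command", "kwargs": {
  "plan": "1 0 0 0.002 0;1 0 0 0.002 0;1 0 0 0.001 0;1 0 0 0 0;1 0 0 0 0"
}}

```text
time: 22.43
eef_pos: [0.5697, -0.1147, 0.0906]
ee_rot: [0.507, 3.1, -0.0]
wrist_force: [-1.3, 0.4, 3.2]
gripper_width: 0.0456
grip_force: 30.0
```

```bash
python3 g.py .569 -.1145 .0868 71.5
```

```text
t 22.43 p [ 0.5697 -0.1147  0.0906] yaw_y 71.4 tilt [ 0.001 -0.    -1.   ] q [-0.4   0.6   1.44  0.    1.1  -1.65] w 45.6 gf 30.0 F [-1.3  0.4  3.2] M [ 0.13 -0.03  0.01]
tool shift mm (before turning) [ 0.8 -0.1  3.8] tool-z turn deg -0.1 or 179.9
```

Request:
{"fn": "arm_command", "kwargs": {
  "plan": "1 0 0 0.001 0;1 0 0 0.001 0;1 0 0 0.001 0;1 0 0 0.001 0;1 0 0 0 0;1 0 0 0 0;1 0 0 0 0"
}}

```text
time: 23.02
eef_pos: [0.5698, -0.1147, 0.0867]
ee_rot: [0.507, 3.1, -0.0]
wrist_force: [-1.0, 0.3, 6.2]
gripper_width: 0.0455
grip_force: 30.0
```

```bash
python3 g.py .569 -.1145 .0868 71.5
```

```text
t 23.02 p [ 0.5698 -0.1147  0.0867] yaw_y 71.4 tilt [ 0.001 -0.    -1.   ] q [-0.4   0.6   1.44 -0.    1.09 -1.65] w 45.5 gf 30.0 F [-1.   0.3  6.2] M [ 0.1   0.07 -0.  ]
tool shift mm (before turning) [ 0.8 -0.  -0.1] tool-z turn deg -0.1 or 179.9
```

Run:
```python
from h import *
S=grab("side")
u,v=proj("side",[.56,-.1145,.08])[0].astype(int);h=30
save(cv2.resize(S[v-h:v+h,u-h:u+h],(600,600),interpolation=cv2.INTER_CUBIC),"fin.png")
a=np.radians(161.5);P=[[.5692,-.1145,0]]+np.array([[np.cos(a),np.sin(a),0]])*.0305+[[0,0,.075]]
print((proj("side",P)-[u-h,v-h])*10)
```

```text
[[373.00015694 371.32708197]]
```

View pics/fin.png

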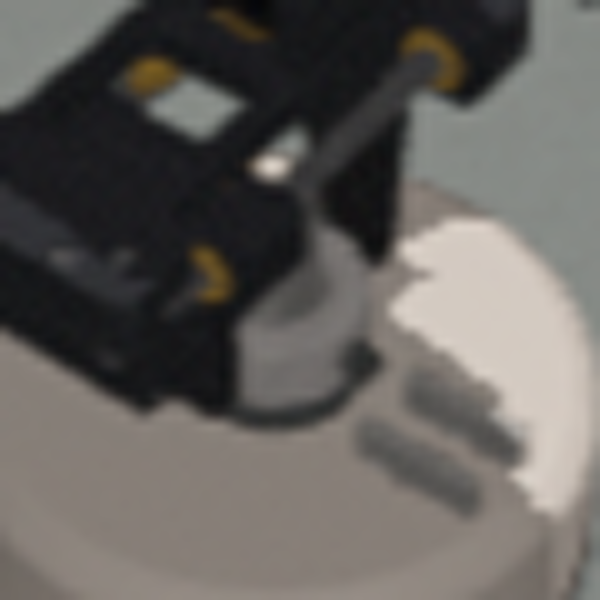

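The collar is seated. Its screw head at (362,360) points into the gap between the ribs, close to the predicted (373,371), and the spring force matches about 5 mm of compression. Handing in.

```bash
python3 -c "
from workcell import order
print(order.job_done())"
```

```text
the job is handed in; nothing more can be done
None
```

The job is handed in at about 23 s of the 72 s: I turned the spindle until its flat faced the channel and fitted the small collar with its screw on that flat. It's still gripped and pressed down, with the washer squashed about 5 mm, judged from height and spring force; the bystanders weren't touched.

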